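# Make up the core stack on the light-box turntable

### The arm

A 6-joint arm with a two-finger parallel gripper is mounted at the origin on the work surface. World frame = base frame: x ahead of the robot, y to its left, z up, the work surface at z = 0. Lengths are in m, angles in rad, forces in N, time in s.
With the tool pointing down it reaches from about 0.35 to 0.975 m from the base axis. Payload 4.9 kg.
Tool frame: the origin (TCP) lies between the finger pads; the fingertips stand 19 mm ahead of it and the grasp point (between the pads) is the TCP; z points along the fingers, y is the direction in which the jaws open and shut (so a half turn about z gives the same grasp; the last joint's range is limited). The gripper opens to 85 mm and grips with 20 to 120 N. Pads are 22 mm wide; open, the fingers measure 114 mm over their backs; the gripper's body (76 mm by 85 mm) begins 54 mm behind the grasp point. The pads swing forward as they close: fully open they stand 13 mm farther back than shut.
Start: joints at [1.161, 0.053, 1.613, -0, 1.476, -0.119], TCP at [0.179, 0.599, 0.25] pointing down, gripper open.
Joint ranges: [-3.01, 3.01], [-1.01, 2.22], [0.06, 2.58], [-1.02, 4.17], [0.09, 2.62], [-3.14, 3.14]. Speed limits (rad/s): [2.57, 2.57, 3.14, 3.14, 3.14, 3.14].

### API

Orientations are given as a unit quaternion [w, x, y, z].
In Python, from plant import state, grab_frame, calibration, job_done gives the robot as it stands. The module is installed in compiled form; this text tells all that it offers.
- The arm moves only by the tool servo_tool, never from a script. Its argument "deltas" is a list that holds one entry, the list of rows, each a list of 5 numbers: the finger opening in mm, from 0 to 85.4, then the shift along the world's x, y, z in mm, then the turn about the world's z in units of 6 degrees (1.0 is 6 degrees). A call has 1 to 5 rows; each row is the pose to reach, as a shift and turn from the pose commanded when the call began; what a row does not reach only later rows make up. A row lasts 1/8 s, in which the tool goes at most 62.5 mm and 10.7 degrees, less where a joint would pass 70% of its speed; a pose out of reach is approached as far as the arm can. A call with a gripper value outside its range is refused whole. The fingers move at their own pace and stop on an object; the grip force is fixed at half the most. Time passes only in rows, so rows that repeat a pose let the fingers close. It gives the time, the measured TCP pose, the force and the opening at its end, in the units of the state.
- state(): the state, without advancing time (a new reading comes with each control period).
- grab_frame(name): name is "side" or "top" or "wrist"; returns the picture (420x560x3 uint8, red, green, blue); there is no depth.
- calibration(name): a dict with "intrinsics" (3x3 intrinsics, pixels), "world_from_camera" (4x4, takes a point from camera to world coordinates). Camera axes: x right, y down, z forward; pixel columns grow to the right and rows downward; lengths in m; the calibration is good to about 2 mm. The wrist camera is an equidistant fisheye: a pixel r from the principal point sees the ray r / f radians off the axis. A picture is of the moment at which its call begins: read the wrist's pose just before it. calibration takes no time and is no camera call; for the wrist camera it gives the pose at the moment of the call.
- job_done(): hands the job in, once; it reports no verdict.
The state is a dict: "time": time; "joint_pos": joint angles; "joint_vel": joint speeds; "joint_efforts": joint torques, N m; "tool_pos": TCP position; "tool_rot": TCP orientation; "contact_force": force on the tool from outside, world axes, zero at the start; "ft_torque": the same for the moment, N m; "gripper_width": opening from 0.0 (shut) to 1.0 (fully open).
Only numpy, scipy, OpenCV 4.12 (cv2) and the standard library are available. Lean on these libraries where they do the work, as an engineer would, in place of code of your own. Each camera call takes 0.05 s, during which the arm holds its last target.

### The job

Make up the reel stack on the turntable, from the bottom up: the red core over the spindle first, then the aluminium spool over the spindle on top of it, then the green leader case on the spool, and last the brass roller flat on the case as a keep-weight. Centre each one on the spindle to within 10 mm, sitting flat, and set it down by hand rather than dropping it. Leave the blue case, the black core, the loupe and the bone folder where they lie.

Things in the scene. Friction and masses are not known exactly. Their poses are not given: they have to be found in the camera images.
- core_center (a point): Red plastic film core, a ring standing flat on the light box: outside diameter 66 mm, height 20 mm, through hole of 28 mm diameter. About 0.06 kg. This point is on its axis, half-way up (10 mm above its underside); z up along the axis.
- spool_center (a point): Matte aluminium spool, axis upright: two flanges of 62 mm diameter, each 3 mm thick, on a hub of 42 mm diameter; overall height 28 mm, through hole of 28 mm diameter. About 0.11 kg. This point is on its axis, half-way up (14 mm above its underside); z up along the axis.
- case_center (a point): Green plastic leader case, a closed round flat-topped box, diameter 58 mm, height 24 mm, no hole. About 0.08 kg. This point is on its axis, half-way up (12 mm above its underside); z up along the axis.
- roller_center (a point): Brass sync-block roller standing on its end, flat top and bottom: flanged, diameter 44 mm (36 mm in the groove at mid-height, 8 to 18 mm above its underside), height 26 mm. About 0.24 kg. This point is on its axis, half-way up (13 mm above its underside); z up along the axis.
- plate_top (a point): The turntable, fixed on the left or the right part of the light box: a low disc of 130 mm diameter with a steel rim and dark grey top, with a white index mark, and a steel spindle at its centre. This point is on the spindle's axis at the plate's top face (20 mm above the glass); z up. The spindle rises 34 mm above this point, 12 mm thick, tapering over its top 8 mm to 4 mm. The plate turns about z with light friction; how it is turned does not matter.
- splicer: Blue tape splicer, screwed down on the light box on the side opposite to the turntable: 130 mm long (its x), 85 mm wide (its y), up to 38 mm high, a dark cutting bar across it. Origin at the centre of its underside, on the glass.
- bluecase_center (a point): Blue leader case, not part of the stack, loose: closed round box, diameter 58 mm, height 24 mm. This point is half-way up, on its axis. Leave it where it lies.
- blackcore_center (a point): Black film core, not part of the stack, loose: ring of diameter 50 mm, hole 25 mm, height 16 mm. This point is half-way up, on its axis. Leave it where it lies.
- loupe_center (a point): Loupe (small magnifier), grey body on a clear foot, dark lens on top, loose: diameter 42 mm, height 32 mm. This point is half-way up, on its axis. Leave it where it lies.
- folder_center (a point): Bone folder, a cream flat strip 138 mm long, 22 mm wide, 5 mm thick, lying loose near the far edge of the light box, its length from side to side. This point is half-way up, 5 mm from its middle; x along its length towards the narrow end. Leave it where it lies.
Not all that is in view belongs to the job. Of the things shaped like the part that bears core_center, the red one is meant.

How it is judged:
On the way, in this order (a step that is already met when the one before it is completed fails the run):
1. the red core sits on the spindle axis at its level, let go (horizontal distance between core_center and plate_top below 0.01 m and z of core_center in the frame of plate_top between 0.006 and 0.014 m and angle between core_center's own z axis and vertical below 0.1 rad and contact force between core and the fingers below 0.05 N and linear speed of core below 0.02 m/s), for 0.2 s.
2. the aluminium spool sits on the spindle axis at its level, let go (horizontal distance between spool_center and plate_top below 0.01 m and z of spool_center in the frame of plate_top between 0.03 and 0.038 m and angle between spool_center's own z axis and vertical below 0.1 rad and contact force between spool and the fingers below 0.05 N and linear speed of spool below 0.02 m/s), for 0.2 s.
3. the green leader case sits on the spindle axis at its level, let go (horizontal distance between case_center and plate_top below 0.01 m and z of case_center in the frame of plate_top between 0.056 and 0.064 m and angle between case_center's own z axis and vertical below 0.1 rad and contact force between case and the fingers below 0.05 N and linear speed of case below 0.02 m/s), for 0.2 s.
4. the brass roller sits on the spindle axis at its level, let go (horizontal distance between roller_center and plate_top below 0.01 m and z of roller_center in the frame of plate_top between 0.081 and 0.089 m and angle between roller_center's own z axis and vertical below 0.1 rad and contact force between roller and the fingers below 0.05 N and linear speed of roller below 0.02 m/s), for 0.2 s.
At the end, for the whole second after the job is handed in: On the turntable, bottom to top: red core, aluminium spool, green case, brass roller. Each one's centre is within 10 mm of the spindle's axis, at its level in the stack to within 4 mm (10, 34, 60 and 85 mm above the plate), upright to within 0.1 rad, let go and at rest (all of step 1 and all of step 2 and all of step 3 and all of step 4); the robot touches nothing.
It fails at once if the blue case, black core, loupe or bone folder is moved more than 25 mm (distance of any of bluecase_center, blackcore_center, loupe_center, folder_center from where it was at the start of the episode above 0.025 m).
It fails at once if a piece of the stack is dropped or thrown (moves faster than 0.7 m/s while the fingers do not touch it) ((linear speed of core above 0.7 m/s and contact force between core and the fingers below 0.01 N) or (linear speed of spool above 0.7 m/s and contact force between spool and the fingers below 0.01 N) or (linear speed of case above 0.7 m/s and contact force between case and the fingers below 0.01 N) or (linear speed of roller above 0.7 m/s and contact force between roller and the fingers below 0.01 N)).
It also fails if it takes over 99 s, if anything falls off the work surface, if the arm or the gripper's body presses on something with over 40 N, if the wrist force passes 120 N, or if a joint passes its speed limit or range.

## Working session

There is one attempt and no reset: what is moved stays moved. The work goes in short steps, Python scripts to look and compute and a tool call to move; the robot and the scene stay as the last step left them, time stands still between calls to the robot, and variables do not carry over. Pictures are saved under pics/ and viewed, and the job is handed in when it is done.

Besides the shell and the picture viewer there is one more tool, called after "Call:" as name(argument=value, ...), one argument or row to a line, values as JSON. servo_tool: Moves the arm, as the interface text tells. Its arguments: {"type":"object","properties":{"deltas":{"type":"array","items":{"type":"array","items":{"type":"array","items":{"type":"number"}}}}},"required":["deltas"]}

```bash
mkdir -p pics; python3 - <<'E'
from plant import *
import cv2
print(state())
for n in ("top","side","wrist"):
    c=calibration(n);print(n,c["intrinsics"],c["world_from_camera"])
    cv2.imwrite(f"pics/{n}0.png",grab_frame(n)[:,:,::-1])
E
```

```text
{'time': 0.0, 'joint_pos': array([ 1.16098751e+00,  5.33633672e-02,  1.61429715e+00, -6.60033345e-06,
        1.47597210e+00, -1.18979989e-01]), 'joint_vel': array([ 6.61527819e-04, -1.25402321e-03, -7.56236646e-04,  9.96331023e-06,
       -9.31728314e-04,  3.90800025e-04]), 'joint_efforts': array([-3.49111478e-04, -3.93687344e+01, -3.70175672e+01, -1.06114921e-04,
        7.14318754e-03, -2.58728761e-05]), 'tool_pos': array([0.17897363, 0.59822298, 0.24905705]), 'tool_rot': array([-2.63375675e-04,  1.44902096e-01,  9.89445472e-01, -9.85396993e-04]), 'contact_force': array([-0.07609916,  0.85879564,  0.09495412]), 'ft_torque': array([-0.09547031, -0.06693942,  0.01536878]), 'gripper_width': 0.9994855136580356}
top [[390.81035258   0.         278.925997  ]
 [  0.         390.81035258 211.39946722]
 [  0.           0.           1.        ]] [[ 0.01622667 -0.99758444  0.06754245  0.41328575]
 [-0.9997956  -0.01537364  0.01313017  0.0026918 ]
 [-0.01206008 -0.06774171 -0.99763     1.0025979 ]
 [ 0.          0.          0.          1.        ]]
side [[393.51754843   0.         284.15081971]
 [  0.         393.51754843 207.56078785]
 [  0.           0.           1.        ]] [[ 0.99322563 -0.07749284  0.08658936  0.42581039]
 [-0.11437393 -0.52029577  0.84629245 -0.85396267]
 [-0.02052953 -0.85046292 -0.52563425  0.5888638 ]
 [ 0.          0.          0.          1.        ]]
wrist [[325.1922621    0.         278.04691548]
 [  0.         325.1922621  206.26466507]
 [  0.           0.           1.        ]] [[ 0.28704572  0.904602    0.315119    0.09890211]
 [ 0.95791588 -0.27059366 -0.09579269  0.62414136]
 [-0.00138505  0.32935437 -0.94420537  0.37201422]
 [ 0.          0.          0.          1.        ]]
```

View pics/top0.png

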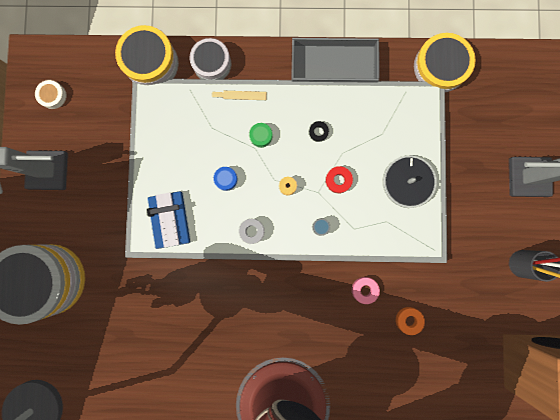

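View pics/side0.png

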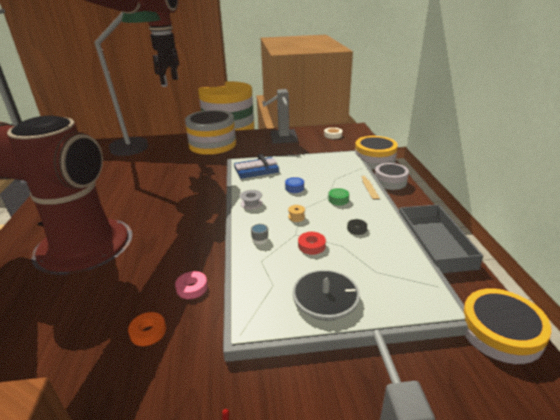

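View pics/wrist0.png

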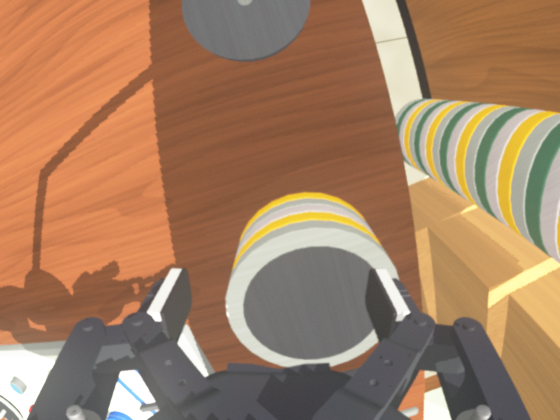

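The top view shows three red-like rings: red (339,180) on the light box, pink (366,290) and orange (410,321) on the table. The red one on the box fits. I also see green (261,134), spool (252,231), brass (288,185), turntable (411,181), loupe (321,226), blue case (225,178), black core (319,131) and folder (240,96). I'll enlarge the picture to confirm and measure.

```bash
cat > h.py <<'E'
from plant import *
import numpy as np, cv2
def ray(cal,px):
    K=cal["intrinsics"];T=cal["world_from_camera"]
    d=np.array([(px[0]-K[0,2])/K[0,0],(px[1]-K[1,2])/K[1,1],1.])
    return T[:3,3],T[:3,:3]@d
def fray(cal,px):
    K=cal["intrinsics"];T=cal["world_from_camera"]
    a=np.array([px[0]-K[0,2],px[1]-K[1,2]]);r=np.linalg.norm(a);th=r/K[0,0]
    d=np.r_[np.sin(th)*a/max(r,1e-9),np.cos(th)]
    return T[:3,3],T[:3,:3]@d
def onz(od,z):
    o,d=od;return o+d*(z-o[2])/d[2]
def tri(a,b):
    (o1,d1),(o2,d2)=a,b
    A=np.stack([d1,-d2],1);t=np.linalg.lstsq(A,o2-o1,rcond=None)[0]
    p=o1+t[0]*d1;q=o2+t[1]*d2
    return (p+q)/2,np.linalg.norm(p-q)
def blobs(img,lo,hi,amin=60):
    m=cv2.inRange(cv2.cvtColor(img,cv2.COLOR_RGB2HSV),lo,hi)
    n,l,s,c=cv2.connectedComponentsWithStats(m)
    return [(c[i].round(1),s[i][:5]) for i in range(1,n) if s[i][4]>amin],m
E
python3 - <<'E'
from h import *
for n,(x0,y0,x1,y1),k in (("top",(130,80,450,265),2.5),("side",(215,150,475,345),3)):
    im=cv2.imread(f"pics/{n}0.png")
    cv2.imwrite(f"pics/{n}0c.png",cv2.resize(im[y0:y1,x0:x1],None,fx=k,fy=k,interpolation=cv2.INTER_CUBIC))
    rgb=im[:,:,::-1].copy()
    for nm,lo,hi in (("red",(0,200,120),(6,255,255)),("red2",(174,200,120),(180,255,255)),("green",(50,120,60),(80,255,255)),("brass",(15,110,120),(25,220,255)),("blue",(105,150,80),(120,255,255))):
        print(n,nm,[(list(c),list(s)) for c,s in blobs(rgb,lo,hi)[0] if y0<c[1]<y1 and x0<c[0]<x1])
E
```

```text
top red [([np.float64(338.7), np.float64(178.1)], [np.int32(326), np.int32(167), np.int32(26), np.int32(26), np.int32(126)])]
top red2 []
top green [([np.float64(260.8), np.float64(134.9)], [np.int32(250), np.int32(123), np.int32(22), np.int32(24), np.int32(255)])]
top brass [([np.float64(287.5), np.float64(185.5)], [np.int32(279), np.int32(177), np.int32(18), np.int32(18), np.int32(237)])]
top blue [([np.float64(225.7), np.float64(178.3)], [np.int32(214), np.int32(167), np.int32(23), np.int32(23), np.int32(223)]), ([np.float64(180.2), np.float64(218.3)], [np.int32(172), np.int32(192), np.int32(17), np.int32(52), np.int32(453)]), ([np.float64(152.1), np.float64(201.9)], [np.int32(148), np.int32(196), np.int32(9), np.int32(12), np.int32(80)]), ([np.float64(156.7), np.float64(230.8)], [np.int32(151), np.int32(214), np.int32(12), np.int32(34), np.int32(237)])]
side red []
side red2 []
side green []
side brass [([np.float64(369.8), np.float64(188.3)], [np.int32(363), np.int32(177), np.int32(15), np.int32(21), np.int32(73)]), ([np.float64(296.2), np.float64(212.8)], [np.int32(289), np.int32(205), np.int32(16), np.int32(17), np.int32(219)])]
side blue []
```

View pics/top0c.png

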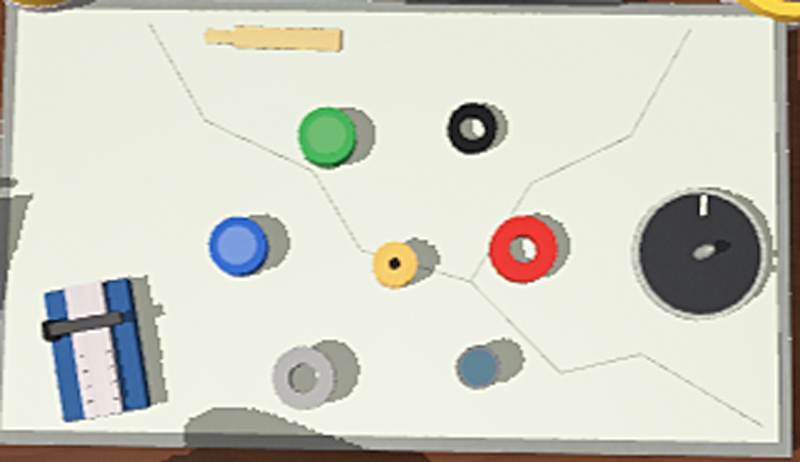

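View pics/side0c.png

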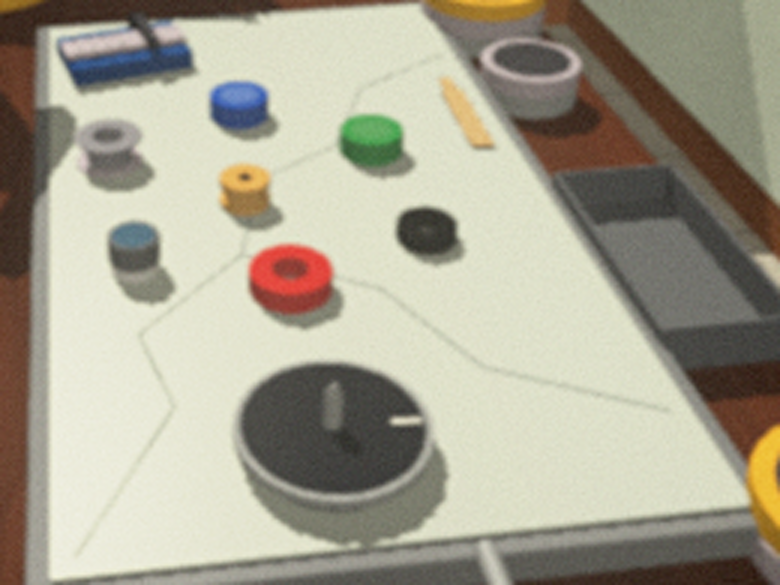

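```bash
python3 - <<'E'
from h import *
ct,cs=calibration("top"),calibration("side")
T=cv2.imread("pics/top0.png");S=cv2.imread("pics/side0.png")
def ell(im,box,f):
    x0,y0,x1,y1=box; m=(f(im[y0:y1,x0:x1].astype(int))*255).astype(np.uint8)
    cs_,_=cv2.findContours(m,cv2.RETR_EXTERNAL,cv2.CHAIN_APPROX_NONE)
    c=max(cs_,key=cv2.contourArea); e=cv2.fitEllipse(cv2.convexHull(c)); return (e[0][0]+x0,e[0][1]+y0),e[1]
dark=lambda a:a.max(2)<90
t=ell(T,(382,150,441,212),dark); s=ell(S,(290,265,362,322),dark); print("plate",t,s,tri(ray(ct,t[0]),ray(cs,s[0])))
for n,a,b in (("brass",(287.6,185.2),(296.7,209)),("red",(339.2,179.6),(312,239.3)),("spool",(130+303/2.5,80+377/2.5),(215+108/3,150+134/3)),("green",(130+326/2.5,80+136/2.5),(215+372/3,150+131/3)),("blue",(130+238/2.5,80+246/2.5),(215+239/3,150+97/3)),("loupe",(130+478/2.5,80+367/2.5),(215+135/3,150+236/3)),("black",(130+472/2.5,80+128/2.5),(215+427/3,150+227/3))):
    print(n,tri(ray(ct,a),ray(cs,b)))
E
```

```text
plate ((409.63800621032715, 181.07750511169434), (47.266658782958984, 48.37844467163086)) ((325.6347122192383, 292.56949043273926), (41.76148223876953, 59.7104606628418)) (array([ 0.55810817, -0.30433655,  0.04703465]), np.float64(0.0012227745109510352))
brass (array([ 0.54346012, -0.00505616,  0.0541746 ]), np.float64(0.0029601205943190307))
red (array([ 0.56046436, -0.13171735,  0.04831867]), np.float64(0.003966688895784024))
spool (array([0.43044364, 0.08142456, 0.05733914]), np.float64(0.002428009315412817))
green (array([0.67035556, 0.06410371, 0.04932729]), np.float64(0.0036856370716549626))
blue (array([0.55911281, 0.14886617, 0.04907987]), np.float64(0.0036216585165911373))
loupe (array([ 0.44364068, -0.08736946,  0.05943243]), np.float64(0.004234672701429605))
black (array([ 0.68251982, -0.08129669,  0.04016158]), np.float64(0.0030717403371395328))
```

The two views agree on a glass height of about 26.5 mm: plate top 47, brass top 54 and red top 48 mm. Next I move over the red core for a closer look.

Call:
servo_tool(
  deltas=[
    [[85,24,-46,0,0],[85,48,-92,0,0],[85,72,-138,0,0],[85,96,-184,0,0],[85,120,-230,0,0]],
  ],
)

```text
time: 0.78
tool_pos: [0.2995, 0.3672, 0.25]
tool_rot: [0.0, 0.145, 0.989, -0.0]
contact_force: [0.1, 0.1, -0.5]
gripper_width: 0.999
```

Call:
servo_tool(
  deltas=[
    [[85,24,-46,0,0],[85,48,-92,0,0],[85,72,-138,0,0],[85,96,-184,0,0],[85,120,-230,0,0]],
  ],
)

```text
time: 1.4
tool_pos: [0.4195, 0.1371, 0.2502]
tool_rot: [0.0, 0.145, 0.989, 0.0]
contact_force: [0.3, -0.5, 0.1]
gripper_width: 0.99
```

Call:
servo_tool(
  deltas=[
    [[85,28,-50,0,0],[85,56,-100,-15,0],[85,84,-150,-35,0],[85,112,-200,-55,0],[85,140,-250,-80,0]],
  ],
)

```text
time: 2.02
tool_pos: [0.5601, -0.1132, 0.17]
tool_rot: [0.001, 0.145, 0.989, 0.0]
contact_force: [0.3, 0.8, 0.3]
gripper_width: 0.994
```

Call:
servo_tool(
  deltas=[
    [[85,0,-21,-20,0],[85,0,-21,-20,0],[85,0,-21,-20,0]],
  ],
)

```text
time: 2.4
tool_pos: [0.5589, -0.1313, 0.1507]
tool_rot: [0.0, 0.145, 0.99, 0.0]
contact_force: [0.2, 0.9, 0.3]
gripper_width: 0.992
```

```bash
cat > w.py <<'E'
import sys
from h import *
n=sys.argv[1]
s=state();c=calibration("wrist");im=grab_frame("wrist");np.savez(f"pics/{n}.npz",K=c["intrinsics"],T=c["world_from_camera"],im=im)
cv2.imwrite(f"pics/{n}.png",im[:,:,::-1]);print(s["time"],s["tool_pos"],s["gripper_width"])
E
python3 w.py w1
```

```text
2.4 [ 0.55894965 -0.13127219  0.15074431] 0.9921103583008205
```

View pics/w1.png

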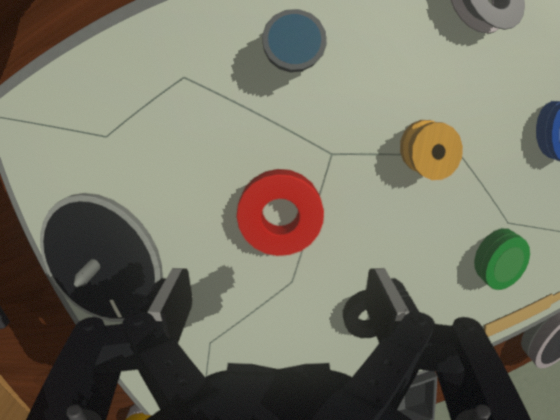

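The wrist view shows the red core at (280,212), brass at (438,151), green at (503,259), spool at the top right and the turntable at (100,255). Red hue is confirmed. I'll measure from the contours.

```bash
cat > circ.py <<'E'
from h import *
from scipy.optimize import least_squares
def load(n):
    d=np.load(f"pics/{n}.npz");return {"intrinsics":d["K"],"world_from_camera":d["T"]},d["im"]
def hsv(im): return cv2.cvtColor(im,cv2.COLOR_RGB2HSV)
def fitc(cal,im,lo,hi,box,z,fish=True,hole=False,R=None):
    x0,y0,x1,y1=box
    m=cv2.inRange(hsv(im)[y0:y1,x0:x1],lo,hi)
    cs,h=cv2.findContours(m,cv2.RETR_CCOMP,cv2.CHAIN_APPROX_NONE)
    k=[i for i in range(len(cs)) if (h[0][i][3]>=0)==hole]
    c=max([cs[i] for i in k],key=cv2.contourArea)
    if not hole: c=cv2.convexHull(c)
    c=c[:,0]+np.array([x0,y0])
    P=np.array([onz((fray if fish else ray)(cal,p),z)[:2] for p in c])
    g=lambda q:np.hypot(P[:,0]-q[0],P[:,1]-q[1])-q[2]
    r=least_squares(g,[*P.mean(0),.03],loss="soft_l1",f_scale=.001)
    return r.x.round(4),np.abs(r.fun).mean().round(4),len(P)
E
python3 - <<'E'
from circ import *
c,im=load("w1");G=.0265
print("red outer",fitc(c,im,(0,150,150),(8,255,255),(225,160,335,265),G+.02))
print("red hole", fitc(c,im,(0,150,150),(8,255,255),(225,160,335,265),G+.02,hole=True))
for p in ((280,212),): print(onz(fray(c,p),G+.02))
print("brass px",onz(fray(c,(438,151)),G+.026),"green px",onz(fray(c,(504,258)),G+.024))
print("brass",fitc(c,im,(15,110,120),(25,255,255),(395,110,470,190),G+.026))
print("green",fitc(c,im,(45,100,60),(80,255,255),(465,220,540,300),G+.024))
print("plate",fitc(c,im,(0,0,0),(180,90,75),(30,180,165,325),G+.02))
E
```

```text
red outer (array([ 0.5627, -0.1289,  0.0324]), np.float64(0.0003), 35)
red hole (array([ 0.5629, -0.1285,  0.0149]), np.float64(0.0003), 108)
[ 0.55953485 -0.12813478  0.0465    ]
brass px [ 0.54515176 -0.00104141  0.0525    ] green px [0.66434405 0.0620258  0.0505    ]
brass (array([ 0.544 , -0.0024,  0.0228]), np.float64(0.0012), 22)
green (array([0.6707, 0.0659, 0.0305]), np.float64(0.0024), 21)
plate (array([ 0.5736, -0.3092,  0.0723]), np.float64(0.0025), 29)
```

Red core: (0.5627, −0.129), radius 32.4 mm against 33 mm given, so it checks. Now I descend.

Call:
servo_tool(
  deltas=[
    [[85,4,2,-25,0],[85,4,2,-50,0],[85,4,2,-75,0],[85,4,2,-90,0],[85,4,2,-104,0]],
  ],
)

```text
time: 3.08
tool_pos: [0.5638, -0.1298, 0.0468]
tool_rot: [0.001, 0.144, 0.99, -0.0]
contact_force: [-0.6, 0.0, 0.6]
gripper_width: 0.996
```

Call:
servo_tool(
  deltas=[
    [[60,0,0,0,0],[60,0,0,0,0],[55,0,0,0,0],[55,0,0,0,0],[55,0,0,0,0]],
  ],
)

```text
time: 3.7
tool_pos: [0.5636, -0.1304, 0.0469]
tool_rot: [0.0, 0.145, 0.989, -0.0]
contact_force: [0.2, 0.7, 2.9]
gripper_width: 0.747
```

```bash
python3 w.py w2; python3 -c "
from plant import *;print(state()['contact_force'])"
```

```text
3.7 [ 0.56360062 -0.13041627  0.04692982] 0.7465631215883315
[ 0.07783173 -0.5261544   3.52669888]
```

View pics/w2.png

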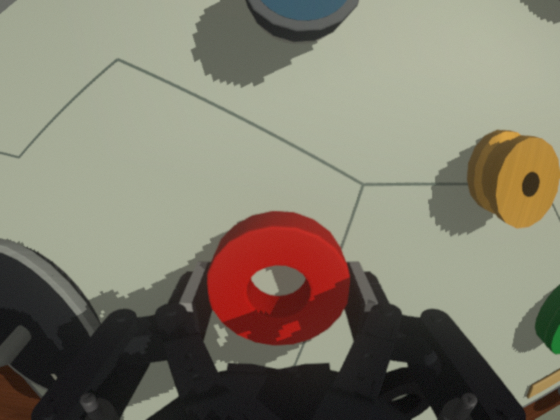

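The core is gripped between the pads at (278,278). Lift and carry it towards the plate.

Call:
servo_tool(
  deltas=[
    [[55,0,0,20,0],[55,0,0,50,0],[55,0,-20,90,0],[55,0,-60,100,0],[55,0,-90,100,0]],
  ],
)

```text
time: 4.38
tool_pos: [0.5643, -0.222, 0.1498]
tool_rot: [0.002, 0.145, 0.989, -0.001]
contact_force: [-0.2, -0.4, -1.1]
gripper_width: 0.743
```

Call:
servo_tool(
  deltas=[
    [[55,0,0,0,0],[55,0,0,0,0]],
  ],
)

```text
time: 4.62
tool_pos: [0.563, -0.2198, 0.1466]
tool_rot: [-0.0, 0.145, 0.989, 0.0]
contact_force: [-0.2, 0.3, -0.7]
gripper_width: 0.741
```

```bash
python3 w.py w3
```

```text
4.625 [ 0.56301977 -0.21978779  0.14658348] 0.7410006074838732
```

View pics/w3.png

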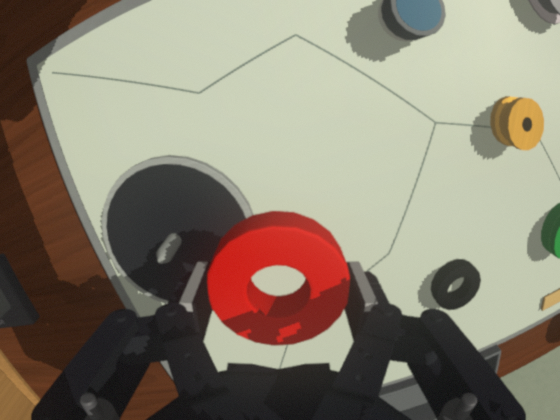

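```bash
python3 - <<'E'
from circ import *
c,im=load("w3")
cr=im[140:310,90:260][:,:,::-1]
cr=cv2.convertScaleAbs(cr,alpha=1.6,beta=20)
cv2.imwrite("pics/w3c.png",cv2.resize(cr,None,fx=3.5,fy=3.5,interpolation=cv2.INTER_CUBIC))
E
```

```text
(no output)
```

View pics/w3c.png

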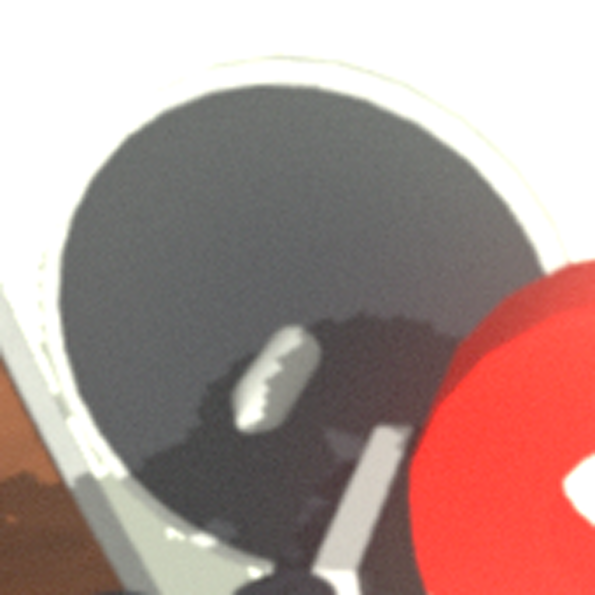

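```bash
python3 - <<'E'
from circ import *
c,im=load("w3");G=.0265
print("tip",onz(fray(c,(161.4,258.6)),G+.054),"base",onz(fray(c,(175.7,238.6)),G+.021))
p=np.array([(62,250),(95,170),(165,105),(280,84),(390,108),(490,180),(545,270),(62,310),(80,380),(125,460)])/3.5+[90,140]
P=np.array([onz(fray(c,q),G+.02)[:2] for q in p])
r=least_squares(lambda q:np.hypot(*(P-q[:2]).T)-q[2],[.56,-.3,.06]);print(r.x,r.fun.round(4))
t=(409.638,181.08);print("top",onz(ray(calibration("top"),t),G+.02))
# held core hole / outer
print("core outer",fitc(c,im,(0,150,60),(8,255,255),(200,200,360,350),.1466+.007))
E
```

```text
tip [ 0.55954123 -0.30094842  0.0805    ] base [ 0.55971695 -0.30010716  0.0475    ]
[ 0.55955255 -0.3015921   0.05979371] [ 0.0005  0.0003  0.0005 -0.0008 -0.0003  0.0002  0.0002 -0.0002 -0.0006
  0.0002]
top [ 0.55756602 -0.30443225  0.0465    ]
core outer (array([ 0.5559, -0.216 ,  0.0324]), np.float64(0.0009), 49)
```

```bash
python3 - <<'E'
from circ import *
c,im=load("w3")
for z in(.1462,):
  print(fitc(c,im,(0,150,60),(8,255,255),(200,200,360,350),z),fitc(c,im,(0,150,60),(8,255,255),(200,200,360,350),z,hole=True))
  for p in ((278,281),): print(onz(fray(c,p),z))
E
```

```text
(array([ 0.5606, -0.2174,  0.0345]), np.float64(0.0009), 49) (array([ 0.5576, -0.2163,  0.0099]), np.float64(0.0011), 125)
[ 0.55779735 -0.21652598  0.1462    ]
```

Two measures of the plate axis agree: spindle tip (0.5595, −0.301) and rim circle (0.5596, −0.3016). The core needs about (−2, −84) mm. I move over, then lower.

Call:
servo_tool(
  deltas=[
    [[55,-1,-35,0,0],[55,-2,-70,0,0],[55,-2,-84,0,0],[55,-2,-84,0,0],[55,-2,-84,-20,0]],
  ],
)

```text
time: 5.3
tool_pos: [0.5625, -0.3038, 0.1276]
tool_rot: [0.002, 0.144, 0.99, -0.001]
contact_force: [-0.1, -0.5, -0.6]
gripper_width: 0.741
```

```bash
python3 w.py w4
```

```text
5.3 [ 0.56252144 -0.30381616  0.1276149 ] 0.741156299199128
```

View pics/w4.png

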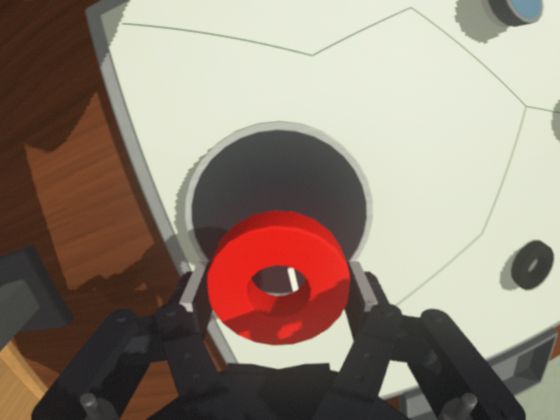

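The plate is centred on column 279 and the core on 278, so they line up sideways. The white mark through the hole is the plate's index. Lowering.

Call:
servo_tool(
  deltas=[
    [[55,0,0,-15,0],[55,0,0,-30,0],[55,0,0,-42,0],[55,0,0,-52,0],[55,0,0,-56,0]],
  ],
)

```text
time: 5.98
tool_pos: [0.5608, -0.3041, 0.0693]
tool_rot: [-0.001, 0.145, 0.989, 0.0]
contact_force: [0.3, -0.8, 0.0]
gripper_width: 0.743
```

Call:
servo_tool(
  deltas=[
    [[55,0,0,-2,0],[55,0,0,-3,0],[55,0,0,-3,0]],
  ],
)

```text
time: 6.35
tool_pos: [0.5614, -0.3044, 0.0678]
tool_rot: [0.0, 0.145, 0.989, -0.0]
contact_force: [0.5, 0.4, -0.2]
gripper_width: 0.742
```

Call:
servo_tool(
  deltas=[
    [[55,0,0,-1,0],[55,0,0,-2,0],[55,0,0,-2,0]],
  ],
)

```text
time: 6.72
tool_pos: [0.5615, -0.3045, 0.0669]
tool_rot: [0.0, 0.145, 0.989, -0.0]
contact_force: [-3.4, 1.7, 6.1]
gripper_width: 0.745
```

It touches down at z = 0.067 as predicted. Release and rise, then look.

Call:
servo_tool(
  deltas=[
    [[70,0,0,1,0],[75,0,0,1,0],[80,0,0,2,0],[80,0,0,10,0],[80,0,0,30,0]],
  ],
)

```text
time: 7.35
tool_pos: [0.5605, -0.3038, 0.0951]
tool_rot: [-0.001, 0.145, 0.989, 0.001]
contact_force: [-0.1, -0.3, 0.4]
gripper_width: 0.937
```

Call:
servo_tool(
  deltas=[
    [[80,-30,40,30,0],[85,-50,90,60,0],[85,-50,120,60,0],[85,-50,120,60,0]],
  ],
)

```text
time: 7.85
tool_pos: [0.5117, -0.183, 0.1576]
tool_rot: [0.002, 0.144, 0.99, -0.001]
contact_force: [-0.4, -1.0, 0.4]
gripper_width: 0.996
```

```bash
python3 w.py w5
```

```text
7.85 [ 0.51171696 -0.18303356  0.15757547] 0.9957272543337287
```

View pics/w5.png

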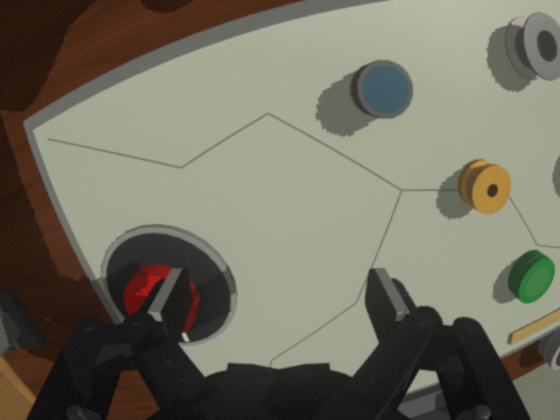

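Call:
servo_tool(
  deltas=[
    [[85,-15,50,0,0],[85,-30,100,0,0],[85,-45,150,0,0],[85,-62,200,0,0],[85,-80,255,0,0]],
  ],
)

```text
time: 8.52
tool_pos: [0.4314, 0.0711, 0.156]
tool_rot: [0.001, 0.146, 0.989, -0.0]
contact_force: [-0.2, 0.7, 0.4]
gripper_width: 0.991
```

Call:
servo_tool(
  deltas=[
    [[85,0,5,0,0],[85,0,5,0,0]],
  ],
)

```text
time: 8.78
tool_pos: [0.4319, 0.0752, 0.1557]
tool_rot: [0.0, 0.145, 0.989, -0.0]
contact_force: [0.5, 0.3, -0.3]
gripper_width: 0.995
```

```bash
python3 w.py w6; python3 -c "
from h import *
im=grab_frame('top')[:,:,::-1];cv2.imwrite('pics/t6.png',im);cv2.imwrite('pics/t6c.png',cv2.resize(im[110:250,200:450],None,fx=3,fy=3,interpolation=cv2.INTER_CUBIC))"
```

```text
8.775 [0.43189243 0.07519433 0.15573824] 0.995020131770322
```

View pics/w6.png

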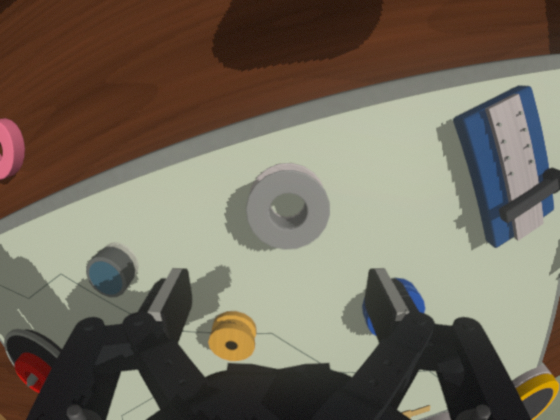

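View pics/t6c.png

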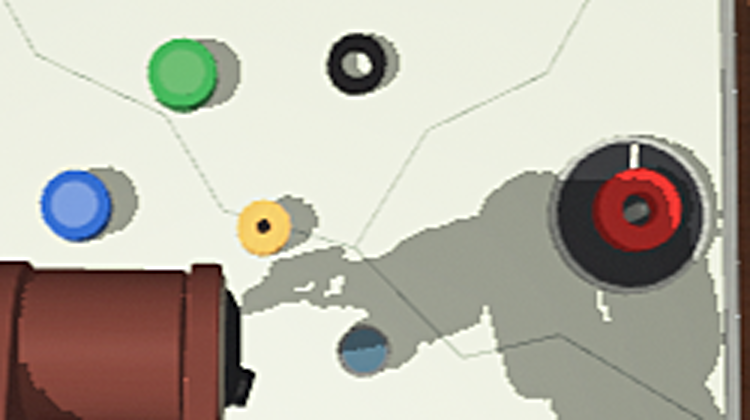

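```bash
python3 - <<'E'
from circ import *
ct=calibration("top");im=cv2.imread("pics/t6.png")[:,:,::-1].copy();G=.0265
print("core",fitc(ct,im,(0,130,60),(10,255,255),(385,150,445,215),G+.04,fish=False))
print("plate", onz(ray(ct,(409.638,181.08)),G+.02))
c,im=load("w6")
g=cv2.cvtColor(im,cv2.COLOR_RGB2GRAY)
for p in ((288,170),(288,185),(288,240),(250,205),(310,150),(290,211),(350,220),(238,210)): print(p,hsv(im)[p[1],p[0]])
cv2.imwrite("pics/w6c.png",cv2.resize(im[150:265,225:350][:,:,::-1],None,fx=5,fy=5,interpolation=cv2.INTER_CUBIC))
E
```

```text
core (array([ 0.5582, -0.3034,  0.0348]), np.float64(0.001), 21)
plate [ 0.55756602 -0.30443225  0.0465    ]
(288, 170) [ 17  16 148]
(288, 185) [ 30   7 137]
(288, 240) [ 21  13 137]
(250, 205) [ 25  11 137]
(310, 150) [ 36  32 192]
(290, 211) [ 38  26 117]
(350, 220) [ 38  29 191]
(238, 210) [ 39  30 120]
```

View pics/w6c.png

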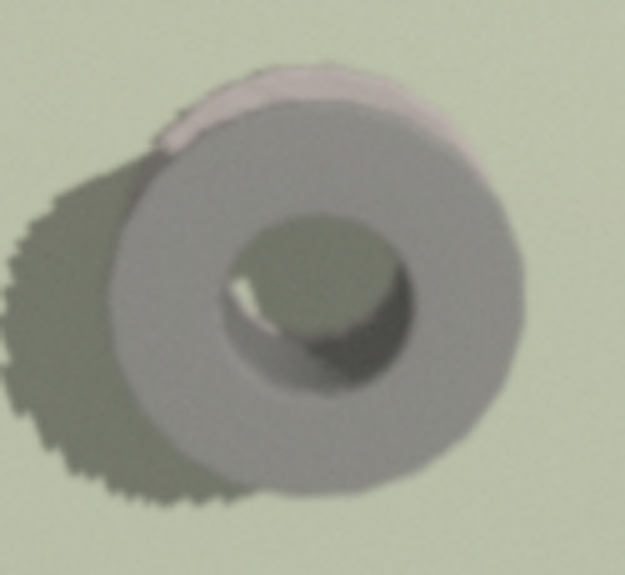

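The core is on the spindle, about 1 mm off in the top view. The spool's top flange is at crop (317,296), which is wrist (288.5,209).

```bash
python3 - <<'E'
from circ import *
c,im=load("w6");G=.0265
p=np.array([(110,290),(140,190),(205,128),(320,98),(430,135),(500,205),(525,300),(500,390),(430,465),(330,495),(230,475),(140,395)])/5+[225,150]
for z in (G+.028,):
  P=np.array([onz(fray(c,q),z)[:2] for q in p])
  r=least_squares(lambda q:np.hypot(*(P-q[:2]).T)-q[2],[.43,.08,.03]);print(r.x,r.fun.round(4))
print(state()["tool_pos"])
E
```

```text
[0.43255278 0.08471937 0.03081621] [-0.0002  0.0004  0.0005  0.0003 -0.0006 -0.0003 -0.0001  0.      0.0006
  0.0004 -0.0002 -0.0007]
[0.4319494  0.07448017 0.15557519]
```

Call:
servo_tool(
  deltas=[
    [[85,1,9,-25,0],[85,1,9,-50,0],[85,1,9,-75,0],[85,1,9,-98,0],[85,1,9,-110,0]],
  ],
)

```text
time: 9.5
tool_pos: [0.432, 0.0834, 0.044]
tool_rot: [-0.001, 0.146, 0.989, -0.0]
contact_force: [-0.8, -0.2, 1.1]
gripper_width: 0.998
```

Call:
servo_tool(
  deltas=[
    [[85,0,0,0,0],[55,0,0,0,0],[55,0,0,0,0],[50,0,0,0,0],[50,0,0,0,0]],
  ],
)

```text
time: 10.12
tool_pos: [0.4336, 0.0846, 0.0473]
tool_rot: [0.002, 0.145, 0.989, -0.0]
contact_force: [-1.6, -1.1, 5.3]
gripper_width: 0.686
```

```bash
python3 w.py w7
```

```text
10.125 [0.43363633 0.08462469 0.04731703] 0.6857882602705001
```

View pics/w7.png

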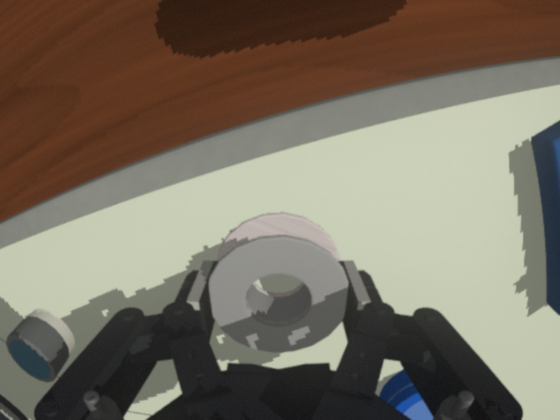

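The spool is gripped at (278,285), opening 58.6 mm. There is light fingertip contact of about 5 N. Lift and carry it.

Call:
servo_tool(
  deltas=[
    [[50,0,0,10,0],[50,0,0,40,0],[50,0,0,80,0],[50,0,-10,120,0],[50,10,-40,130,0]],
  ],
)

```text
time: 10.8
tool_pos: [0.4438, 0.0451, 0.1796]
tool_rot: [0.004, 0.144, 0.99, 0.001]
contact_force: [0.0, -0.0, -1.6]
gripper_width: 0.682
```

Call:
servo_tool(
  deltas=[
    [[50,20,-50,0,0],[50,40,-100,0,0],[50,60,-150,0,0],[50,80,-200,0,0],[50,100,-250,0,0]],
  ],
)

```text
time: 11.42
tool_pos: [0.5427, -0.2069, 0.1761]
tool_rot: [0.0, 0.145, 0.989, 0.0]
contact_force: [0.0, -0.4, 0.4]
gripper_width: 0.683
```

Call:
servo_tool(
  deltas=[
    [[50,5,-10,0,0],[50,5,-10,0,0],[50,5,-10,0,0]],
  ],
)

```text
time: 11.8
tool_pos: [0.5468, -0.2139, 0.1753]
tool_rot: [-0.0, 0.144, 0.99, 0.0]
contact_force: [-0.0, 0.6, -0.7]
gripper_width: 0.679
```

```bash
python3 w.py w8
```

```text
11.8 [ 0.54678227 -0.21388112  0.17529924] 0.6793066788893471
```

View pics/w8.png

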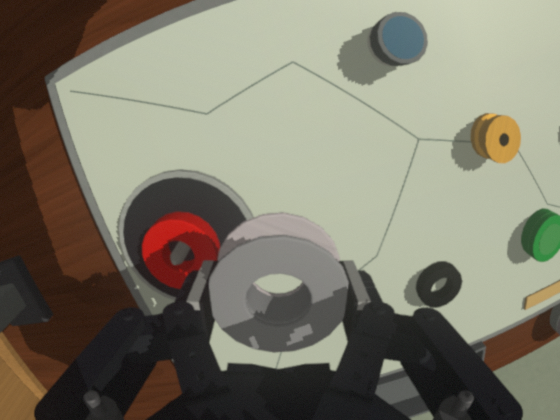

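Call:
servo_tool(
  deltas=[
    [[50,5,-35,0,0],[50,10,-70,0,0],[50,14,-90,0,0],[50,14,-90,0,0],[50,14,-90,-20,0]],
  ],
)

```text
time: 12.48
tool_pos: [0.5623, -0.3049, 0.1567]
tool_rot: [0.002, 0.144, 0.99, -0.001]
contact_force: [-0.5, -0.3, -1.3]
gripper_width: 0.681
```

Call:
servo_tool(
  deltas=[
    [[50,0,0,-10,0],[50,0,0,-25,0],[50,0,0,-25,0]],
  ],
)

```text
time: 12.85
tool_pos: [0.56, -0.3041, 0.1277]
tool_rot: [-0.002, 0.145, 0.989, 0.001]
contact_force: [-0.3, -0.2, 0.1]
gripper_width: 0.68
```

```bash
python3 w.py w9; python3 -c "
from h import *
im=grab_frame('side')[:,:,::-1];cv2.imwrite('pics/s9c.png',cv2.resize(im[200:340,240:420],None,fx=4,fy=4,interpolation=cv2.INTER_CUBIC))"
```

```text
12.85 [ 0.56001658 -0.30406565  0.12770836] 0.6802411460547704
```

View pics/w9.png

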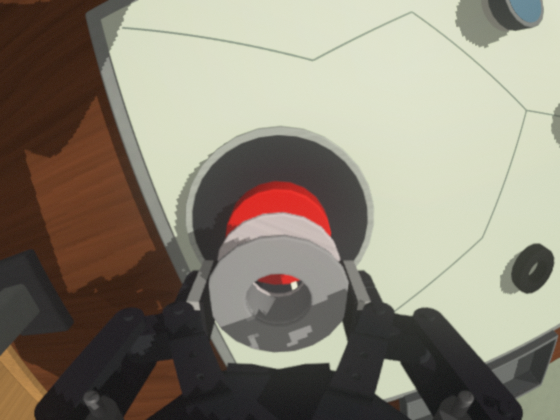

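View pics/s9c.png

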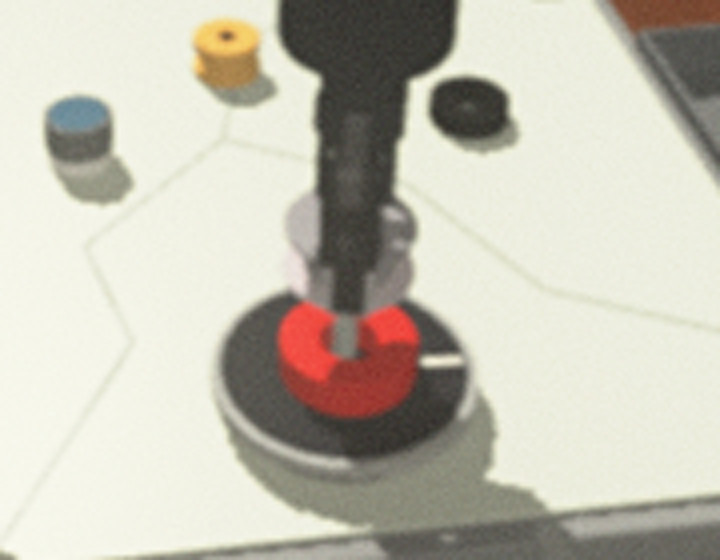

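The spool is centred over the core in both views: column 350 against 349 in the side view. Lower it.

Call:
servo_tool(
  deltas=[
    [[50,0,0,-12,0],[50,0,0,-24,0],[50,0,0,-33,0],[50,0,0,-37,0],[50,0,0,-37,0]],
  ],
)

```text
time: 13.58
tool_pos: [0.561, -0.3051, 0.0928]
tool_rot: [-0.0, 0.145, 0.989, 0.0]
contact_force: [-0.0, -0.5, -1.3]
gripper_width: 0.679
```

Call:
servo_tool(
  deltas=[
    [[50,0,0,-2,0],[50,0,0,-3,0],[50,0,0,-3,0]],
  ],
)

```text
time: 13.95
tool_pos: [0.5612, -0.3053, 0.0904]
tool_rot: [0.0, 0.145, 0.989, -0.0]
contact_force: [0.8, -0.2, -0.7]
gripper_width: 0.683
```

Call:
servo_tool(
  deltas=[
    [[50,0,0,-1,0],[50,0,0,-2,0],[50,0,0,-2,0]],
  ],
)

```text
time: 14.32
tool_pos: [0.5611, -0.3052, 0.0882]
tool_rot: [-0.0, 0.145, 0.989, 0.0]
contact_force: [0.1, -0.1, -1.3]
gripper_width: 0.683
```

Call:
servo_tool(
  deltas=[
    [[50,0,0,-1,0],[50,0,0,-2,0],[50,0,0,-2,0]],
  ],
)

```text
time: 14.7
tool_pos: [0.5615, -0.3054, 0.0874]
tool_rot: [0.0, 0.145, 0.989, -0.0]
contact_force: [-2.2, 1.1, 4.6]
gripper_width: 0.681
```

Contact at 0.0874, where I expected 0.0873. Release, rise and move off towards the green case.

Call:
servo_tool(
  deltas=[
    [[66,0,0,1,0],[72,0,0,1,0],[78,0,0,2,0],[80,0,0,10,0],[80,0,0,30,0]],
  ],
)

```text
time: 15.32
tool_pos: [0.5606, -0.3048, 0.1161]
tool_rot: [-0.001, 0.145, 0.989, 0.001]
contact_force: [0.7, -0.3, -0.5]
gripper_width: 0.939
```

Call:
servo_tool(
  deltas=[
    [[80,0,0,35,0],[80,0,40,60,0],[85,5,95,60,0],[85,10,150,60,0],[85,20,205,60,0]],
  ],
)

```text
time: 15.95
tool_pos: [0.5817, -0.0988, 0.1786]
tool_rot: [0.001, 0.145, 0.989, -0.0]
contact_force: [0.9, -0.0, 0.1]
gripper_width: 0.999
```

Call:
servo_tool(
  deltas=[
    [[85,20,50,0,0],[85,50,100,0,0],[85,80,155,-10,0],[85,80,160,-20,0],[85,80,160,-20,0]],
  ],
)

```text
time: 16.58
tool_pos: [0.6607, 0.0601, 0.1561]
tool_rot: [-0.001, 0.144, 0.99, -0.0]
contact_force: [-0.6, 0.9, 0.5]
gripper_width: 0.997
```

```bash
python3 w.py w10; python3 -c "
from h import *
im=grab_frame('top')[:,:,::-1];cv2.imwrite('pics/t10.png',im);cv2.imwrite('pics/t10c.png',cv2.resize(im[90:250,200:450],None,fx=3,fy=3,interpolation=cv2.INTER_CUBIC))
im=grab_frame('side')[:,:,::-1];cv2.imwrite('pics/s10c.png',cv2.resize(im[200:340,240:420],None,fx=4,fy=4,interpolation=cv2.INTER_CUBIC))"
```

```text
16.575 [0.6606853  0.06005126 0.15613805] 0.9965933646010253
```

View pics/w10.png

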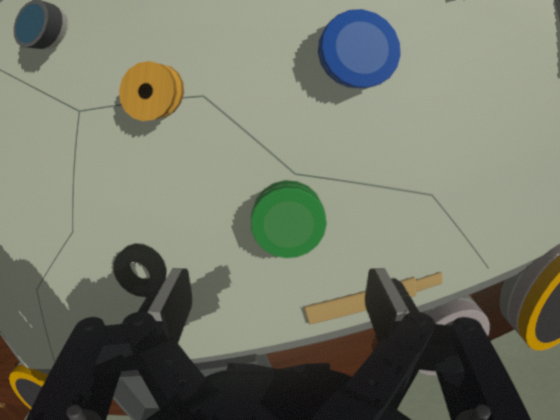

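View pics/t10c.png

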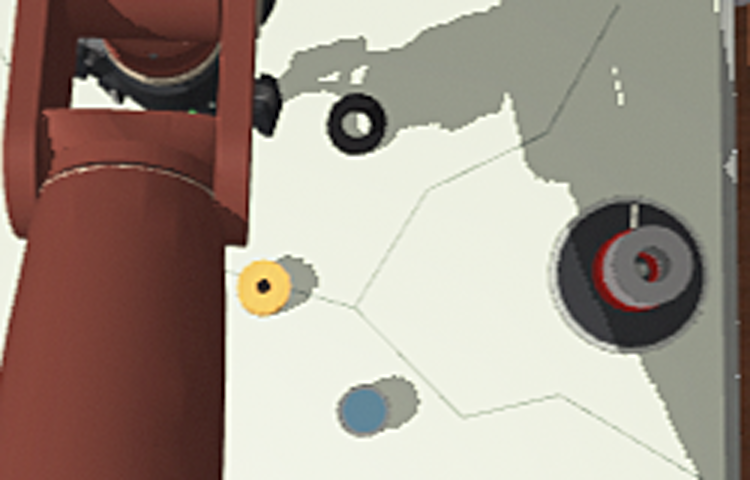

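View pics/s10c.png

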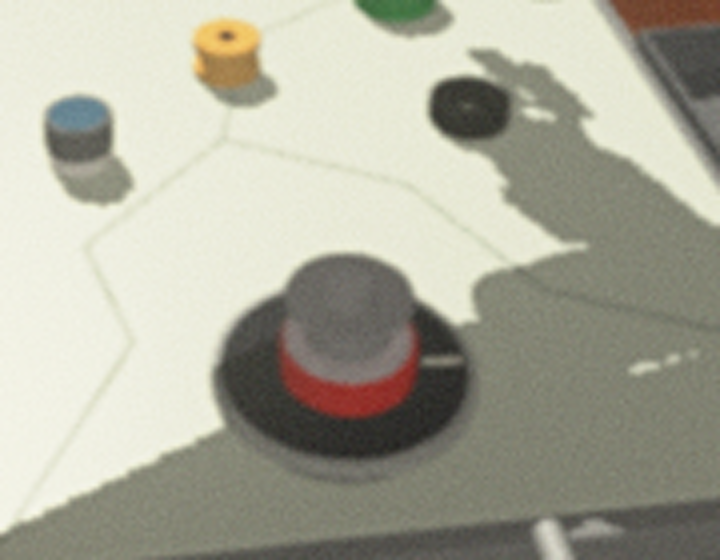

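```bash
python3 - <<'E'
from circ import *
G=.0265;ct=calibration("top")
print("spool top",onz(ray(ct,(416.3,179.0)),G+.068))
c,im=load("w10")
b=(240,170,340,270)
print("green outer",fitc(c,im,(45,100,40),(80,255,255),b,G+.024))
print("inner px",onz(fray(c,(289,222)),G+.024))
print("brass px",onz(fray(c,(146,91)),G+.026))
cv2.imwrite("pics/w10c.png",cv2.resize(im[165:275,235:345][:,:,::-1],None,fx=5,fy=5,interpolation=cv2.INTER_CUBIC))
E
```

```text
spool top [ 0.55543562 -0.30451921  0.0945    ]
green outer (array([0.6705, 0.0668, 0.0296]), np.float64(0.001), 36)
inner px [0.67127361 0.06722764 0.0505    ]
brass px [ 0.54475029 -0.00288899  0.0525    ]
```

View pics/w10c.png

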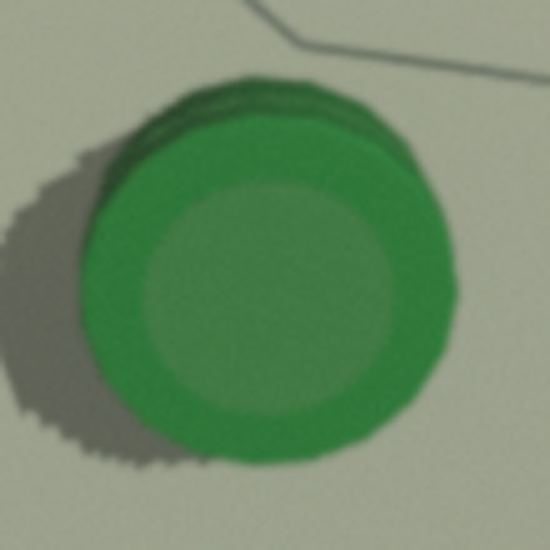

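Call:
servo_tool(
  deltas=[
    [[85,11,6,-20,0],[85,11,6,-50,0],[85,11,6,-80,0],[85,11,6,-100,0],[85,11,6,-107,0]],
  ],
)

```text
time: 17.35
tool_pos: [0.6715, 0.0649, 0.0482]
tool_rot: [-0.001, 0.145, 0.989, -0.0]
contact_force: [0.1, -0.3, 0.6]
gripper_width: 0.994
```

Call:
servo_tool(
  deltas=[
    [[85,0,0,0,0],[50,0,0,0,0],[50,0,0,0,0],[45,0,0,0,0],[45,0,0,0,0]],
  ],
)

```text
time: 17.98
tool_pos: [0.6735, 0.0658, 0.0513]
tool_rot: [0.002, 0.145, 0.989, 0.0]
contact_force: [0.4, -1.2, 6.4]
gripper_width: 0.652
```

```bash
python3 w.py w11
```

```text
17.975 [0.67352839 0.06582387 0.05130836] 0.6520132362009043
```

View pics/w11.png

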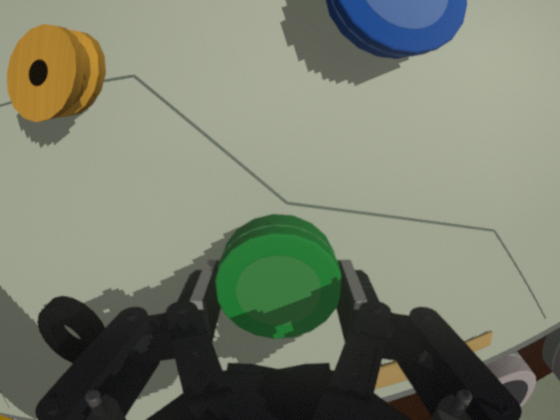

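Call:
servo_tool(
  deltas=[
    [[45,0,0,10,0],[45,0,0,40,0],[45,0,0,80,0],[45,-5,-20,120,0],[45,-15,-60,145,0]],
  ],
)

```text
time: 18.65
tool_pos: [0.6576, 0.0063, 0.1969]
tool_rot: [0.001, 0.144, 0.99, 0.0]
contact_force: [0.7, -0.3, -1.5]
gripper_width: 0.653
```

Call:
servo_tool(
  deltas=[
    [[45,-16,-50,0,0],[45,-32,-100,0,0],[45,-48,-150,0,0],[45,-64,-200,0,0],[45,-80,-250,0,0]],
  ],
)

```text
time: 19.27
tool_pos: [0.5761, -0.2454, 0.1941]
tool_rot: [-0.0, 0.145, 0.989, 0.0]
contact_force: [0.3, -1.5, -1.3]
gripper_width: 0.657
```

Call:
servo_tool(
  deltas=[
    [[45,-8,-40,0,0],[45,-16,-60,0,0],[45,-16,-60,0,0],[45,-16,-60,0,0]],
  ],
)

```text
time: 19.77
tool_pos: [0.5614, -0.3029, 0.1941]
tool_rot: [-0.0, 0.144, 0.99, 0.0]
contact_force: [0.7, -1.1, -1.2]
gripper_width: 0.656
```

```bash
python3 w.py w12
```

```text
19.775 [ 0.56141563 -0.30293278  0.19412411] 0.6557450428460057
```

View pics/w12.png

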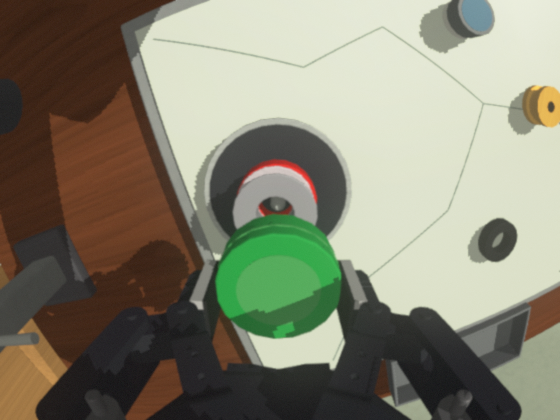

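The spool sits around the spindle, with the tip visible at (278,203). Now lower the case.

Call:
servo_tool(
  deltas=[
    [[45,1,-1,-20,0],[45,1,-1,-40,0],[45,1,-1,-58,0],[45,1,-1,-68,0],[45,1,-1,-68,0]],
  ],
)

```text
time: 20.45
tool_pos: [0.5615, -0.3048, 0.1247]
tool_rot: [-0.001, 0.145, 0.989, 0.001]
contact_force: [0.0, 0.1, -0.8]
gripper_width: 0.651
```

```bash
python3 -c "
from h import *
im=grab_frame('side')[:,:,::-1];cv2.imwrite('pics/s13c.png',cv2.resize(im[200:340,240:420],None,fx=4,fy=4,interpolation=cv2.INTER_CUBIC))"
```

```text
(no output)
```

View pics/s13c.png

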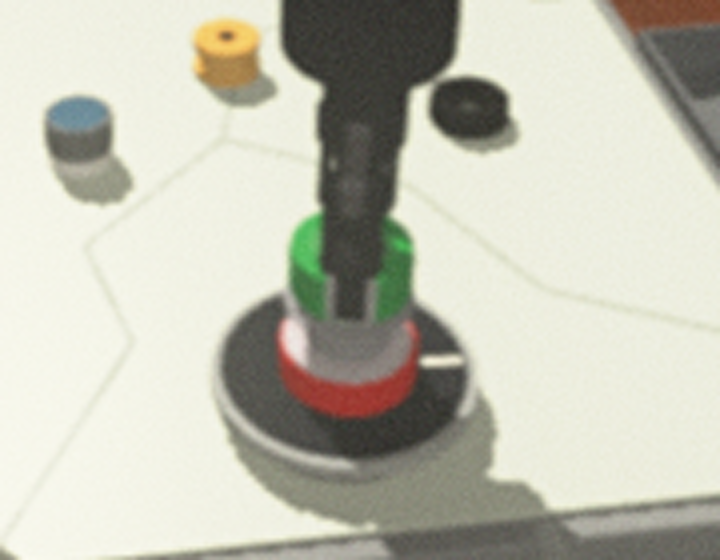

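Case centred at column 352, spool at 350, a difference under 1 mm. Final lowering.

Call:
servo_tool(
  deltas=[
    [[45,0,0,-2,0],[45,0,0,-4,0],[45,0,0,-4,0]],
  ],
)

```text
time: 20.88
tool_pos: [0.5622, -0.3053, 0.1225]
tool_rot: [0.0, 0.145, 0.989, -0.0]
contact_force: [0.1, 1.0, -1.0]
gripper_width: 0.656
```

Call:
servo_tool(
  deltas=[
    [[45,0,0,-1,0],[45,0,0,-2,0],[45,0,0,-2,0]],
  ],
)

```text
time: 21.25
tool_pos: [0.5621, -0.3052, 0.1201]
tool_rot: [-0.0, 0.145, 0.989, 0.0]
contact_force: [-0.4, 0.0, -1.2]
gripper_width: 0.653
```

Call:
servo_tool(
  deltas=[
    [[45,0,0,-1,0],[45,0,0,-1,0],[45,0,0,-1,0]],
  ],
)

```text
time: 21.62
tool_pos: [0.5622, -0.3053, 0.1194]
tool_rot: [0.0, 0.145, 0.989, -0.0]
contact_force: [0.2, -0.8, -0.8]
gripper_width: 0.651
```

Call:
servo_tool(
  deltas=[
    [[45,0,0,-1,0],[45,0,0,-1,0],[45,0,0,-1,0]],
  ],
)

```text
time: 22.0
tool_pos: [0.5624, -0.3053, 0.1193]
tool_rot: [0.0, 0.145, 0.989, -0.0]
contact_force: [-2.4, 1.1, 6.0]
gripper_width: 0.655
```

Contact at the expected 0.1193. Release and head for the roller.

Call:
servo_tool(
  deltas=[
    [[62,0,0,1,0],[68,0,0,1,0],[75,0,0,2,0],[80,0,0,10,0],[80,0,0,30,0]],
  ],
)

```text
time: 22.62
tool_pos: [0.5616, -0.3048, 0.1481]
tool_rot: [-0.001, 0.145, 0.989, 0.001]
contact_force: [0.4, 0.5, -0.0]
gripper_width: 0.935
```

Call:
servo_tool(
  deltas=[
    [[80,0,0,35,0],[80,0,30,50,0],[85,-5,85,50,0],[85,-10,140,50,0],[85,-15,195,50,0]],
  ],
)

```text
time: 23.25
tool_pos: [0.5474, -0.1089, 0.2005]
tool_rot: [0.001, 0.145, 0.989, -0.0]
contact_force: [0.9, -0.6, 0.4]
gripper_width: 0.996
```

Call:
servo_tool(
  deltas=[
    [[85,-2,50,-20,0],[85,-4,100,-40,0],[85,-4,105,-45,0],[85,-4,105,-45,0]],
  ],
)

```text
time: 23.75
tool_pos: [0.5436, -0.0053, 0.1543]
tool_rot: [0.001, 0.144, 0.99, -0.0]
contact_force: [-0.1, 0.2, 0.1]
gripper_width: 0.994
```

```bash
python3 w.py w14; python3 -c "
from h import *
im=grab_frame('top')[:,:,::-1];cv2.imwrite('pics/t14.png',im);cv2.imwrite('pics/t14c.png',cv2.resize(im[90:250,200:450],None,fx=3,fy=3,interpolation=cv2.INTER_CUBIC))
im=grab_frame('side')[:,:,::-1];cv2.imwrite('pics/s14c.png',cv2.resize(im[200:340,240:420],None,fx=4,fy=4,interpolation=cv2.INTER_CUBIC))"
```

```text
23.75 [ 0.54359138 -0.00528582  0.15433932] 0.9942148535287718
```

View pics/w14.png

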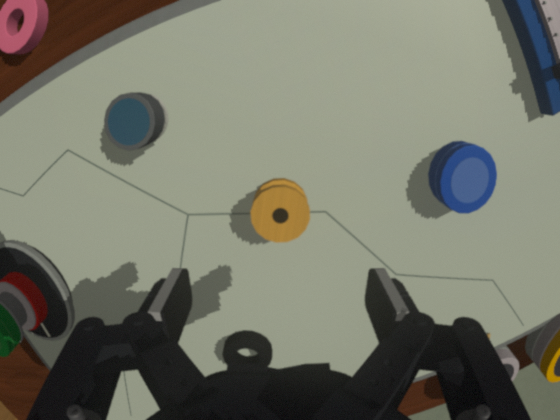

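View pics/t14c.png

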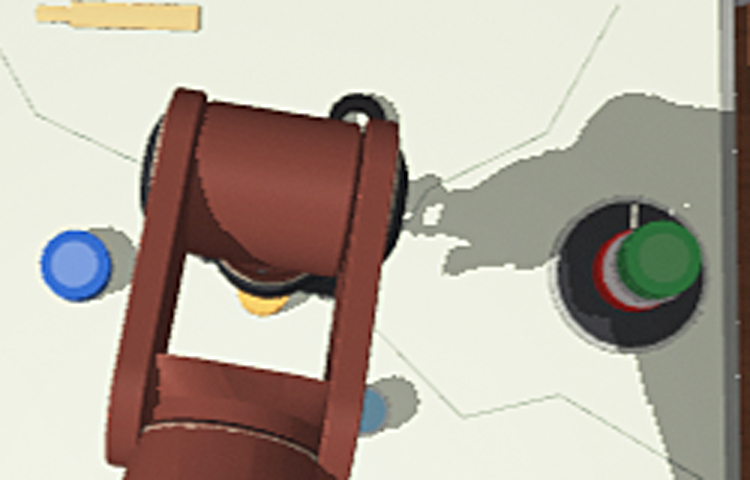

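View pics/s14c.png

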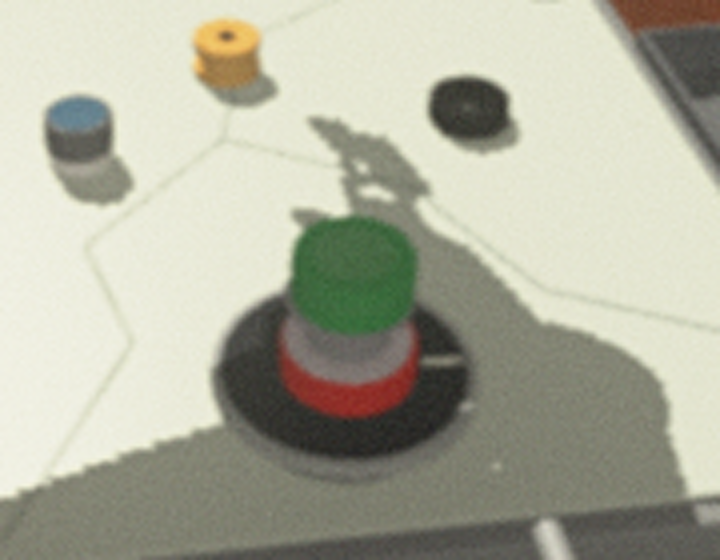

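The case is on the stack: top view crop (659,260), flat in the side view. The roller is at wrist (280,215).

```bash
python3 - <<'E'
from circ import *
G=.0265;ct=calibration("top")
print("green top",onz(ray(ct,(419.7,176.7)),G+.092))
im=cv2.imread("pics/t14.png")[:,:,::-1].copy()
print(fitc(ct,im,(50,100,40),(80,255,255),(395,150,445,200),G+.092,fish=False))
c,im=load("w14")
print("hole px",onz(fray(c,(280.5,215)),G+.026),onz(fray(c,(280,211.5)),G+.026))
print(fitc(c,im,(10,100,60),(28,255,255),(240,170,320,250),G+.026),state()["tool_pos"])
E
```

```text
green top [ 0.55705648 -0.30412904  0.1185    ]
(array([ 0.5584, -0.3037,  0.0304]), np.float64(0.001), 22)
hole px [ 0.545756   -0.00232387  0.0525    ] [ 0.5430075  -0.00189438  0.0525    ]
(array([ 0.5432, -0.0023,  0.0237]), np.float64(0.001), 30) [ 0.54408873 -0.00650228  0.15475605]
```

Call:
servo_tool(
  deltas=[
    [[85,2,2,-20,0],[85,2,2,-50,0],[85,2,2,-80,0],[85,2,2,-100,0],[85,2,2,-106,0]],
  ],
)

```text
time: 24.52
tool_pos: [0.544, -0.0034, 0.0452]
tool_rot: [-0.002, 0.145, 0.989, -0.0]
contact_force: [-0.1, -0.7, 0.4]
gripper_width: 0.994
```

Call:
servo_tool(
  deltas=[
    [[60,0,0,0,0],[40,0,0,0,0],[35,0,0,0,0],[35,0,0,0,0],[35,0,0,0,0]],
  ],
)

```text
time: 25.15
tool_pos: [0.5466, -0.0034, 0.0491]
tool_rot: [0.002, 0.145, 0.989, -0.0]
contact_force: [-0.7, 0.2, 6.4]
gripper_width: 0.488
```

Call:
servo_tool(
  deltas=[
    [[35,0,0,0,0],[35,0,0,0,0]],
  ],
)

```text
time: 25.4
tool_pos: [0.5466, -0.0034, 0.0491]
tool_rot: [0.002, 0.145, 0.989, -0.0]
contact_force: [-0.2, 0.5, 6.8]
gripper_width: 0.492
```

```bash
python3 w.py w15
```

```text
25.4 [ 0.54658761 -0.00342912  0.04910256] 0.4916351028571744
```

View pics/w15.png

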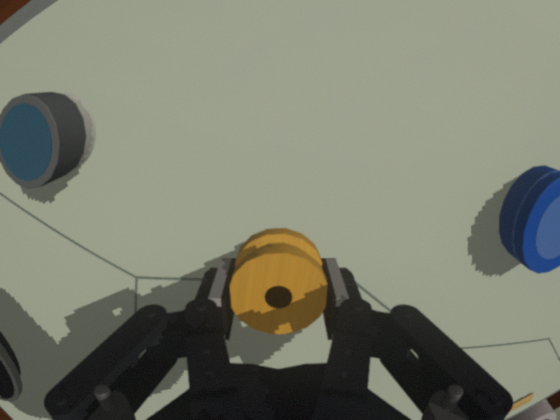

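Call:
servo_tool(
  deltas=[
    [[35,0,0,10,0],[35,0,0,45,0],[35,0,0,90,0],[35,0,0,135,0],[35,0,-20,165,0]],
  ],
)

```text
time: 26.08
tool_pos: [0.5451, -0.0226, 0.2144]
tool_rot: [0.001, 0.144, 0.99, 0.0]
contact_force: [0.3, -0.9, -3.1]
gripper_width: 0.489
```

Call:
servo_tool(
  deltas=[
    [[35,3,-50,0,0],[35,6,-100,0,0],[35,9,-150,0,0],[35,12,-200,0,0],[35,15,-240,0,0]],
  ],
)

```text
time: 26.7
tool_pos: [0.5593, -0.2647, 0.2114]
tool_rot: [-0.001, 0.145, 0.989, 0.0]
contact_force: [-0.3, 0.5, -2.8]
gripper_width: 0.49
```

Call:
servo_tool(
  deltas=[
    [[35,0,-30,0,0],[35,0,-41,0,0],[35,0,-41,0,0],[35,0,-41,0,0]],
  ],
)

```text
time: 27.2
tool_pos: [0.5601, -0.303, 0.212]
tool_rot: [-0.0, 0.144, 0.99, 0.0]
contact_force: [0.4, -0.4, -2.8]
gripper_width: 0.488
```

```bash
python3 w.py w16
```

```text
27.2 [ 0.56013716 -0.30299273  0.21201784] 0.4883749995895696
```

View pics/w16.png

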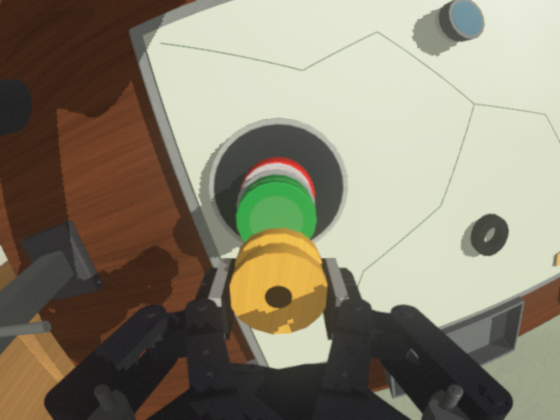

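Call:
servo_tool(
  deltas=[
    [[35,2,-1,-18,0],[35,2,-1,-38,0],[35,2,-1,-55,0],[35,2,-1,-64,0],[35,2,-1,-64,0]],
  ],
)

```text
time: 27.88
tool_pos: [0.5616, -0.3049, 0.1468]
tool_rot: [-0.001, 0.145, 0.989, 0.001]
contact_force: [-0.3, 0.7, -3.1]
gripper_width: 0.491
```

```bash
python3 -c "
from h import *
im=grab_frame('side')[:,:,::-1];cv2.imwrite('pics/s17c.png',cv2.resize(im[200:340,240:420],None,fx=4,fy=4,interpolation=cv2.INTER_CUBIC))"
```

```text
(no output)
```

View pics/s17c.png

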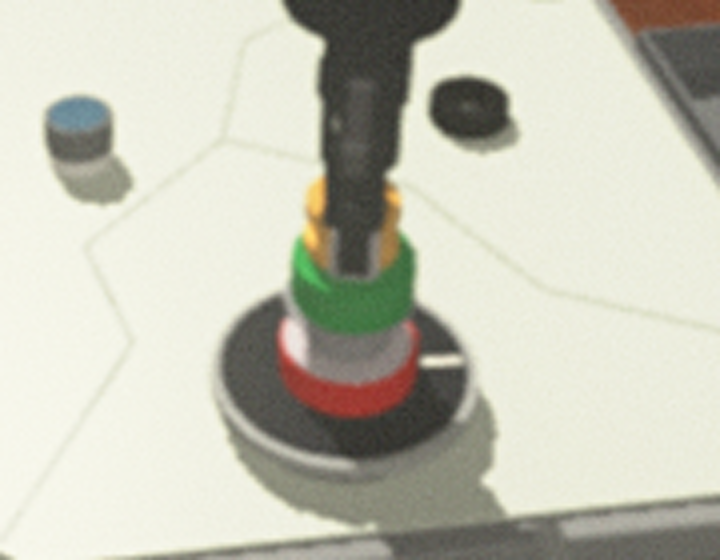

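The roller is centred on the case, at column 354 in both. Lower it gently.

Call:
servo_tool(
  deltas=[
    [[35,0,0,-2,0],[35,0,0,-4,0],[35,0,0,-4,0]],
  ],
)

```text
time: 28.3
tool_pos: [0.5622, -0.3053, 0.1445]
tool_rot: [0.0, 0.145, 0.989, -0.0]
contact_force: [-0.0, -0.1, -2.7]
gripper_width: 0.491
```

Call:
servo_tool(
  deltas=[
    [[35,0,0,-1,0],[35,0,0,-1,0],[35,0,0,-1,0]],
  ],
)

```text
time: 28.68
tool_pos: [0.5622, -0.3052, 0.1433]
tool_rot: [0.0, 0.145, 0.989, -0.0]
contact_force: [0.3, -0.4, -3.9]
gripper_width: 0.488
```

Call:
servo_tool(
  deltas=[
    [[35,0,0,-1,0],[35,0,0,-1,0],[35,0,0,-1,0]],
  ],
)

```text
time: 29.05
tool_pos: [0.5622, -0.3052, 0.1423]
tool_rot: [-0.0, 0.145, 0.989, 0.0]
contact_force: [0.5, 0.6, -2.6]
gripper_width: 0.49
```

Call:
servo_tool(
  deltas=[
    [[35,0,0,-1,0],[35,0,0,-1,0],[35,0,0,-1,0]],
  ],
)

```text
time: 29.42
tool_pos: [0.5622, -0.3052, 0.1413]
tool_rot: [-0.0, 0.145, 0.989, 0.0]
contact_force: [-0.0, 0.1, -3.4]
gripper_width: 0.49
```

Call:
servo_tool(
  deltas=[
    [[35,0,0,-1,0],[35,0,0,-1,0],[35,0,0,-1,0]],
  ],
)

```text
time: 29.8
tool_pos: [0.5624, -0.3054, 0.1411]
tool_rot: [0.0, 0.145, 0.989, -0.0]
contact_force: [-1.8, 0.1, 3.3]
gripper_width: 0.492
```

Contact at the expected 0.1411. Release, rise and move clear.

Call:
servo_tool(
  deltas=[
    [[48,0,0,0,0],[56,0,0,1,0],[66,0,0,2,0],[75,0,0,10,0],[80,0,0,30,0]],
  ],
)

```text
time: 30.42
tool_pos: [0.5617, -0.3049, 0.1702]
tool_rot: [-0.001, 0.145, 0.989, 0.0]
contact_force: [0.8, 0.4, 0.5]
gripper_width: 0.936
```

Call:
servo_tool(
  deltas=[
    [[80,0,0,40,0],[80,0,30,50,0],[80,-20,85,50,0],[80,-40,140,50,0],[80,-60,190,50,0]],
  ],
)

```text
time: 31.05
tool_pos: [0.5019, -0.1138, 0.2223]
tool_rot: [0.001, 0.145, 0.989, -0.0]
contact_force: [1.0, -0.1, 0.6]
gripper_width: 0.939
```

Call:
servo_tool(
  deltas=[
    [[80,0,0,0,0],[80,0,0,0,0],[80,0,0,0,0]],
  ],
)

```text
time: 31.42
tool_pos: [0.5028, -0.1163, 0.2211]
tool_rot: [0.001, 0.145, 0.989, -0.0]
contact_force: [0.2, 0.2, 0.5]
gripper_width: 0.94
```

```bash
python3 - <<'E'
from circ import *
ct=calibration("top");im=grab_frame("top");s=grab_frame("side")
a=cv2.resize(im[80:265,130:450][:,:,::-1],(640,370),interpolation=cv2.INTER_CUBIC);cv2.imwrite("pics/t18.png",a)
cv2.imwrite("pics/s18.png",cv2.resize(s[150:340,220:450][:,:,::-1],None,fx=3,fy=3,interpolation=cv2.INTER_CUBIC))
print(fitc(ct,im,(12,90,60),(28,255,255),(395,150,445,200),.0265+.118,fish=False),state()["contact_force"])
E
```

```text
(array([ 0.5597, -0.3076,  0.021 ]), np.float64(0.0021), 8) [0.2414043  0.1444731  0.13858034]
```

View pics/t18.png

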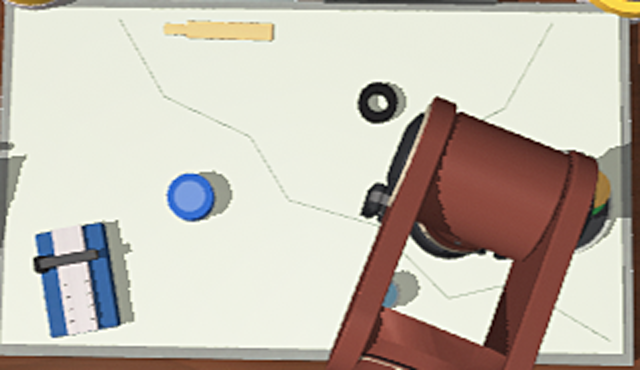

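View pics/s18.png

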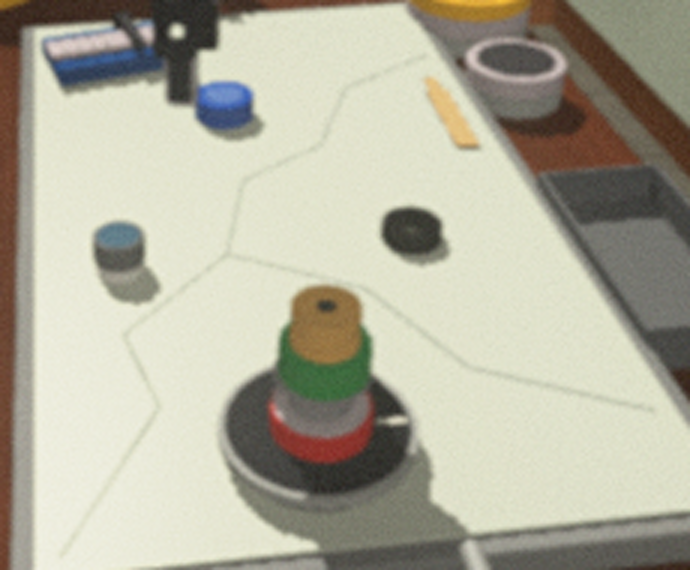

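The side view shows all four parts stacked and upright: columns 322, 322, 325, 326 in a 3x crop. The arm hides the stack from above, so I move farther away for a clear top view.

Call:
servo_tool(
  deltas=[
    [[80,-10,50,0,0],[80,-20,100,0,0],[80,-30,150,0,0],[80,-30,150,0,0],[80,-30,150,0,0]],
  ],
)

```text
time: 32.15
tool_pos: [0.4726, 0.0341, 0.2204]
tool_rot: [0.0, 0.145, 0.989, -0.0]
contact_force: [-0.2, -0.2, -0.3]
gripper_width: 0.939
```

```bash
python3 - <<'E'
from circ import *
ct=calibration("top");im=grab_frame("top")
cv2.imwrite("pics/t19.png",cv2.resize(im[140:220,370:450][:,:,::-1],None,fx=6,fy=6,interpolation=cv2.INTER_CUBIC))
print(fitc(ct,im,(12,90,60),(28,255,255),(395,150,445,200),.0265+.118,fish=False),state()["contact_force"])
E
```

```text
(array([ 0.5575, -0.3028,  0.0244]), np.float64(0.0011), 17) [ 0.97491958  0.4655881  -0.85349365]
```

View pics/t19.png

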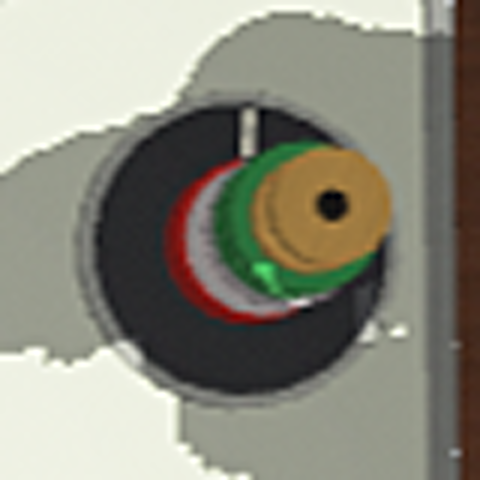

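```bash
python3 -c "
from plant import *
print(job_done())"
```

```text
the job is handed in; nothing more can be done
None
```

I built the stack on the turntable from the bottom up: red core, aluminium spool, green case, brass roller. Each piece was lowered until it touched, with 3–6 N of contact at the height I had calculated, then released. I handed the job in at about 32 s of the 99 s allowed.

- **Centring:** in the last top views of each piece, the core, case and roller were each within about 2 mm of the spindle axis. The spool, from one hand-picked pixel, was about 2 mm off. The final side view shows all four upright and in line.
- **Other things:** I never gripped or knowingly touched the blue case, black core, loupe or bone folder. They look unmoved in the last pictures, but I did not measure their positions again.
- **Disagreements:**
  - One rim fit of the turntable from far off was poor, and I discarded it.
  - One roller fit, taken while the arm hid part of the stack, was also poor; I repeated it with a clear view.
  - The wrist and top cameras disagree by 2–3 mm on absolute position.

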